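# Release a tube rack from the shaker's left-hand hold-down and tray it

### The arm

A 6-joint arm with a two-finger parallel gripper is mounted at the origin on the work surface. World frame = base frame: x ahead of the robot, y to its left, z up, the work surface at z = 0. Lengths are in mm, angles in rad, forces in N, time in s.
With the tool pointing down it reaches from about 275 to 750 mm from the base axis. Payload 10.2 kg.
Tool frame: the origin (TCP) lies at the very end of the fingers, on their centre line; the grasp point (between the pads) lies 19 mm behind it; z points along the fingers, y is the line along which they close (so a half turn about z gives the same grasp; the last joint's range is limited). The gripper opens to 85 mm and grips with 20 to 120 N. Pads are 22 mm wide; open, the fingers measure 114 mm over their backs; the gripper's body (76 mm by 85 mm) begins 54 mm behind the grasp point. The pads swing forward as they close: fully open they stand 13 mm farther back than shut.
Start: joints at [-1.565, 0.313, 1.498, -0, 1.331, -0.223], TCP at [119.061, -511.327, 231.294] pointing down, gripper open.
Joint ranges: [-2.94, 2.94], [-0.97, 2.17], [0.19, 2.56], [-1.23, 4.37], [0.02, 3.11], [-2.88, 2.88]. Speed limits (rad/s): [2.39, 2.39, 3.01, 3.14, 3.14, 3.14].

### API

Orientations are given as a unit quaternion [w, x, y, z].
In Python, from rig import ctrl gives the robot as it stands.
- The arm moves only by the shell command python3 -m inch 'ROWS' [OPENING] [FORCE]. ROWS is text: rows parted by semicolons, each of 6 numbers parted by spaces: the shift along the tool's x, y, z in mm, then the turn, a rotation vector about the tool's x, y, z in units of 6 degrees (1.0 is 6 degrees). A call has exactly 10 rows; each row shifts and turns the commanded pose from where the row before left it, along the tool's axes as they then stand; what a row does not reach is not made up. A row lasts 1/12 s, in which the tool goes at most 41.7 mm and 7.16 degrees, less where a joint would pass 70% of its speed; a pose out of reach is approached as far as the arm can. A call with a gripper value outside its range is refused whole. OPENING is the opening, from 0 (shut) to 1 (fully open), set as the call begins (- or left out, the last holds). The fingers move at their own pace and stop on an object; FORCE is the grip in N (left out, the last holds). Time passes only in rows, so rows that do not move let the fingers close, or fill a call up. It gives the time, the measured TCP pose, the force, the opening and the grip force at its end, in the units of the state.
- ctrl.sense(): the state, without advancing time (a new reading comes with each control period).
- ctrl.capture(name): name is "scene" or "side" or "wrist"; returns a dict with "image" (480x640x3 uint8, red, green, blue), "intrinsics" (3x3 intrinsics, pixels), "D" ([k1, k2, p1, p2, k3] as OpenCV has them; the pictures are not rectified), "rvec" (rotation vector, rad) and "tvec" (3), from world to camera coordinates, as OpenCV has them. Camera axes: x right, y down, z forward; pixel columns grow to the right and rows downward; lengths in mm; the calibration is good to about 2 mm. A picture is of the moment at which its call begins. There is no depth.
- ctrl.finish_job(): hands the job in; it is judged then, once.
The state is a dict: "time_s": time; "joints": joint angles; "dq": joint speeds; "tau": joint torques, N m; "eef_pos": TCP position; "ee_rot": TCP orientation; "force": force on the tool from outside, world axes, zero at the start; "wrist_torque": the same for the moment, N m; "grip_width": opening from 0.0 (shut) to 1.0 (fully open); "grip_force": force on a finger pad.
Only numpy, scipy, OpenCV 4.12 (cv2) and the standard library are available. Lean on these libraries where they do the work, as an engineer would, in place of code of your own. Each camera call takes 0.05 s, during which the arm holds its last target. There are 200 camera calls.

### The job

Shaking is done: slacken the shaker's black hold-down knob (left-hand thread, so turn it clockwise seen from above, taking fresh grips as needed) until the plate's down-turned edges stand clear above the tube caps. Then draw the purple-capped rack out along its lane by its end tab until all of it is just clear of the plate but it still stands safely on the platform, let go of it there, take it again by that middle handle and carry it level to the blue tray, where it is set down (not dropped) standing flat on the tray's floor. Leave the blue-capped rack in its lane and do not shift the other things on the bench.

Things in the scene. Friction and masses are not known exactly. Their poses are not given: they have to be found in the camera images.
- shaker: Orbital tube shaker, fixed: cream housing 240 x 330 mm, control panel on its -x side, platform on top 220 (x) x 380 (y) mm, its surface 106 mm above the bench. Origin: on the bench, straight below its centre post. Two rack lanes run along its y at x = -48 and +48 mm, 66 mm wide between rails 7 mm high; closed by a stop at +y, open at the -y end: a rack is drawn out towards -y.
- hold_knob (a joint): Angle (rad) of the round black ribbed hold-down knob (vertical axis, white radial mark on top). 0 = screwed right down; grows when turned CLOCKWISE seen from above (left-hand thread), which raises knob and plate together 1.91 mm per rad. Starts between 0 and 0.5, solid stops at 0 and 6.3, stays where it is left, steady friction about 0.1 N m.
- knob_grip (a point): Centre of the knob's gripping part, on its axis. That part is 40 mm in diameter and 26 mm tall (13 mm above and below this point), on a neck 22 mm in diameter; the top of the hold-down plate lies 31 mm below this point. It rises with the knob.
- hold_plate (a joint): Height (m) of the aluminium hold-down plate above its lowest position, driven by the knob only. 194 (shaker x) x 112 (shaker y) x 8 mm, centred on the post over both racks. At 0 its pad lies on the tube caps and its two edges at shaker y = +-54.5 mm, turned down 4 mm below the cap tops, block the caps. At 5 mm or more the racks pass beneath.
- purple_rack: White rack with eight fixed PURPLE-capped tubes, 0.34 kg, in either lane. Origin: centre of its underside; axes as the shaker's. Base 60 (x) x 160 (y) mm, deck top 50 mm up, cap tops 92 mm up; tubes at x = +-17, y = +-40 and +-66 mm, caps 16.5 mm across. Pull tab at its -y end, upright handle in its middle. Drawn 138 to 180 mm along its lane it is clear of the plate and still stands on the platform.
- purple_rack_pull (a point): Grip point of the purple rack's pull tab: a grey plate 12 mm thick (rack x), 32 mm long (rack y), its top 12 mm above this point and its foot 50 mm below it. It lies 96 mm from the rack's origin towards -y and 70 mm above the underside. Never under the plate.
- purple_rack_mid (a point): Grip point of the purple rack's middle handle: an upright grey fin 12 mm thick (rack x), 44 mm long (rack y), its top 10 mm above this point, rack deck 30 mm below it. 80 mm straight above the rack's origin. It lies under the hold-down plate at the start.
- purple_rack_handle: The middle handle itself (origin at its foot, 48 mm above the rack's underside): the part to hold when the rack is carried.
- purple_rack_tab: The pull tab itself (origin at its foot, 20 mm above the rack's underside, 96 mm towards rack -y): for drawing the rack along its lane, not for lifting it.
- blue_rack: The same rack with BLUE caps, in the other lane; it stays there. Origin: centre of its underside; sizes as for the purple rack.
- tray: Blue plastic tray fixed on the bench, 140 (x) x 260 (y) mm outside, 22 mm high, walls and floor 4 mm thick, empty. Origin: centre of its underside. The rack with its tab (60 x 192 mm) goes in lengthwise, along the tray's y axis, either way round.
- reagent_bottle: Bystander: amber bottle, 56 mm in diameter, 140 mm tall. Origin: centre of its underside.
- tip_box: Bystander: green pipette-tip box 85 x 125 x 63 mm. Origin: centre of its underside.
- beaker: Bystander: glass beaker, 68 mm in diameter, 85 mm tall. Origin: centre of its underside.
- timer: Bystander: flat white timer 62 x 62 x 18 mm. Origin: centre of its underside.
- tape_roll: Bystander: yellow roll of tape, 80 mm in diameter, 19 mm tall, lying flat. Origin: centre of its underside.
- pipette: Bystander: pipette lying along its y axis, 245 mm long, 22 mm tall. Origin: on the bench under its body.
Not all that is in view belongs to the job. Leave any orange or red look-alike of the purple_rack alone.

How it is judged (in metres and radians):
On the way, in this order (a step that is already met when the one before it is completed fails the run):
1. the knob has been turned clockwise until the plate has risen at least 5 mm (value of joint hold_plate above 0.005 m), for 0.2 s.
2. the purple rack is being drawn along its lane by its pull tab (30 mm or more) (y of purple_rack in the frame of shaker below -0.03 m and z of purple_rack in the frame of shaker below 0.116 m and contact force between purple_rack_tab and the fingers above 1 N), for 0.1 s.
3. the purple rack, still standing on the platform, has been drawn out clear of the plate (its centre at least 138 mm from the post) and let go (y of purple_rack in the frame of shaker below -0.138 m and z of purple_rack in the frame of shaker below 0.11 m and angle between purple_rack's own z axis and vertical below 0.08 rad and contact force between purple_rack and the fingers below 0.1 N), for 0.15 s.
4. the rack has been lifted from the platform by its middle handle (height (world z) of purple_rack above 0.121 m and contact force between purple_rack_handle and the fingers above 1 N), for 0.15 s.
At the end, for the whole second after the job is handed in: The purple-capped rack stands still, released and flat (within 5 mm in height and 0.06 rad) on the floor of the blue tray; the blue-capped rack is within 20 mm of where it was in its lane, and no bystander has been shifted by 30 mm or more (z of purple_rack in the frame of tray between 0.001 and 0.009 m and angle between purple_rack's own z axis and vertical below 0.06 rad and x of purple_rack in the frame of tray between -0.06 and 0.06 m and y of purple_rack in the frame of tray between -0.08 and 0.08 m and linear speed of purple_rack below 0.02 m/s and distance of blue_rack from where it was at the start of the episode below 0.02 m and contact force between purple_rack and the fingers below 0.1 N); the robot touches nothing.
It fails at once if the purple rack is tipped by more than 0.35 rad (20 degrees) (angle between purple_rack's own z axis and vertical above 0.35 rad).
It fails at once if the purple rack is carried by its pull tab (fingers on the tab with the rack more than 20 mm above the platform) (height (world z) of purple_rack above 0.126 m and contact force between purple_rack_tab and the fingers above 1 N).
It fails at once if the purple rack is dropped (falls faster than 0.45 m/s with no finger on it, a fall of about 10 mm) (linear speed of purple_rack above 0.45 m/s and contact force between purple_rack and the fingers below 0.05 N).
It fails at once if the blue rack is displaced by 20 mm or more (distance of blue_rack from where it was at the start of the episode above 0.02 m).
It fails at once if a bystander (bottle, tip box, beaker, timer, tape roll, pipette) is shifted by 30 mm or more (distance of any of reagent_bottle, tip_box, beaker, timer, tape_roll, pipette from where it was at the start of the episode above 0.03 m).
It also fails if it takes over 70 s, if anything falls off the work surface, if the arm or the gripper's body presses on something with over 40 N, if the wrist force passes 120 N, or if a joint passes its speed limit or range.

## Working session

There is one attempt and no reset: what is moved stays moved. The work goes in short steps, Python scripts to look and compute and a shell command to move; the robot and the scene stay as the last step left them, time stands still between calls to the robot, and variables do not carry over. Pictures are saved under pics/ and viewed, at most 12 in all, crops included, and the job is handed in when it is done.

```bash
mkdir -p pics; ls; python3 - <<'E'
from rig import ctrl
import cv2
for n in ("scene","side"):
    c=ctrl.capture(n); cv2.imwrite(f"pics/{n}0.png",c["image"][:,:,::-1])
    R=cv2.Rodrigues(c["rvec"])[0]; print(n,(-R.T@c["tvec"].reshape(3)).round(), R[2].round(2), c["intrinsics"][0][0])
print(ctrl.sense())
E
```

```text
pics
scene [1149.  511. 1124.] [-0.49 -0.37 -0.79] 445.6036899253006
side [  409. -1222.  1229.] [ 0.08  0.76 -0.64] 608.2290382957507
{'time_s': 0.1, 'joints': array([-1.56535422e+00,  3.13370909e-01,  1.49836936e+00,  3.65187343e-05,
        1.33100664e+00, -2.23431598e-01]), 'dq': array([ 0.00161542, -0.00101552, -0.00257193,  0.00040874, -0.00116465,
        0.0003881 ]), 'tau': array([ 3.81985723e-03, -4.12896037e+01, -2.60136187e+01, -8.33370927e-05,
        3.03662622e-03, -3.20663219e-05]), 'eef_pos': array([ 119.09212845, -511.07454836,  230.80104234]), 'ee_rot': array([-5.71770484e-04,  9.93459577e-01,  1.14182905e-01,  8.04082297e-05]), 'force': array([-0.48692321,  0.76901858, -0.10744709]), 'wrist_torque': array([ 0.05819727, -0.01104181,  0.01061389]), 'grip_force': 0.0, 'grip_width': 0.9966461874362653}
```

View pics/scene0.png

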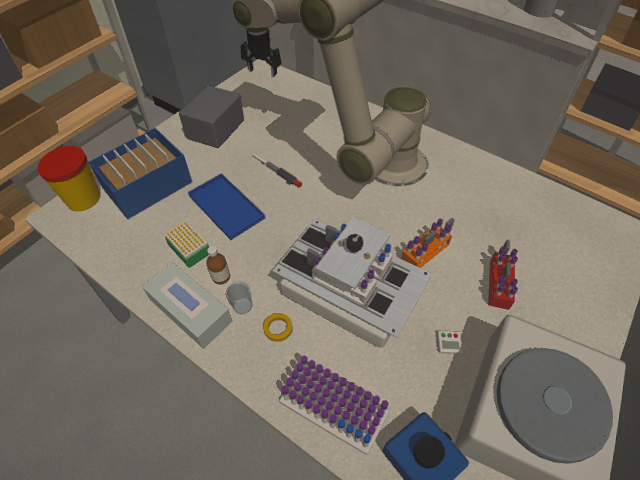

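View pics/side0.png

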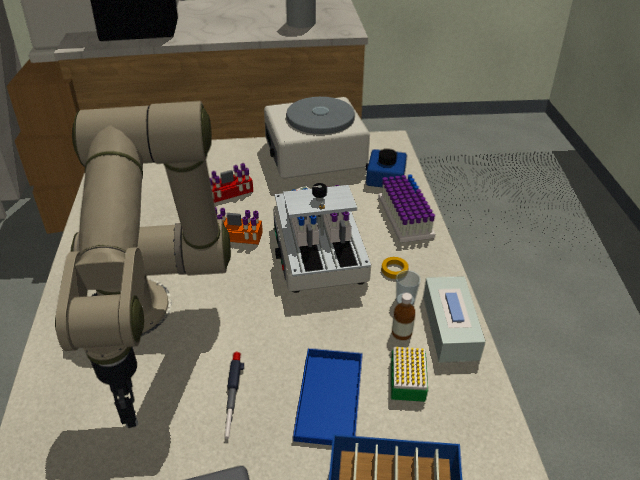

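The scene view has the shaker at about (350,275) with its knob at (354,241), and the tray at (227,206). In the side view the shaker is at (320,240), the purple caps at (340,215) in the +x lane, and the tray at (328,397). Next I'll enlarge crops for exact pixels.

```bash
python3 - <<'E'
import cv2
a=cv2.imread("pics/scene0.png")[205:355,260:440]; b=cv2.imread("pics/side0.png")[170:300,260:390]
cv2.imwrite("pics/c1.png",cv2.resize(a,None,fx=4,fy=4,interpolation=cv2.INTER_CUBIC))
cv2.imwrite("pics/c2.png",cv2.resize(b,None,fx=4.6,fy=4.6,interpolation=cv2.INTER_CUBIC))
E
```

```text
(no output)
```

View pics/c1.png

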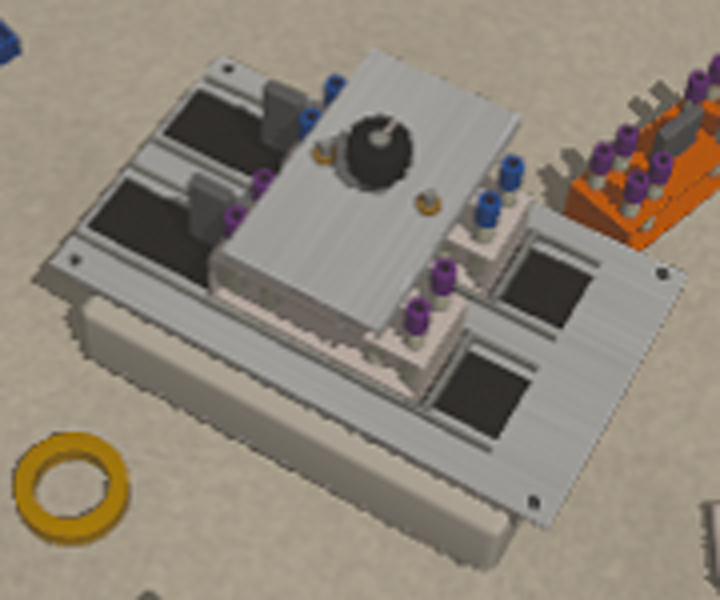

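View pics/c2.png

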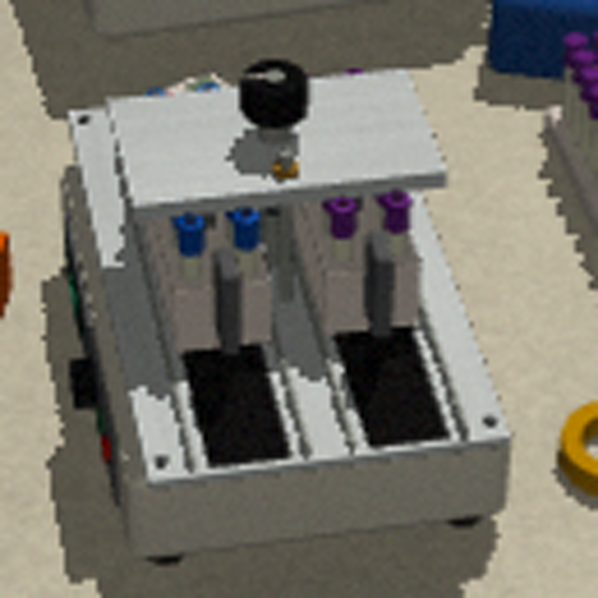

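c1 shows the platform corners at (222,57), (35,278), (548,522) and (686,280), and the knob at (376,150). c2 shows corners at (70,113), (150,480) and (507,437), the knob at (274,94), and the purple tab top at (380,237).

```bash
cat > h.py <<'E'
import numpy as np, cv2, pickle, os
from scipy.optimize import least_squares
from rig import ctrl
if not os.path.exists("cam.pkl"):
    pickle.dump({n:{k:np.array(v) for k,v in ctrl.capture(n).items() if k!="image"} for n in("scene","side")},open("cam.pkl","wb"))
CAM=pickle.load(open("cam.pkl","rb"))
def proj(n,P,c=None):
    c=c or CAM[n]
    return cv2.projectPoints(np.float64(P).reshape(-1,1,3),c["rvec"],c["tvec"],c["intrinsics"],c["D"])[0].reshape(-1,2)
def fit(obs,x0,z=None):
    """obs: list (cam, local xyz, pixel); pose x,y,yaw (z offset in local)"""
    def P(x,l): c,s=np.cos(x[2]),np.sin(x[2]); return [x[0]+c*l[0]-s*l[1],x[1]+s*l[0]+c*l[1],l[2]]
    f=lambda x:np.concatenate([proj(n,P(x,l))[0]-p for n,l,p in obs])
    r=least_squares(f,x0,x_scale=[100,100,1],loss="soft_l1"); return r.x,f(r.x).reshape(-1,2)
def tri(obs):
    f=lambda x:np.concatenate([proj(n,x)[0]-p for n,p in obs])
    r=least_squares(f,[450,0,150],x_scale=100); return r.x,f(r.x)
def plane(n,p,z):
    f=lambda x:proj(n,[x[0],x[1],z])[0]-p
    return least_squares(f,[450,0],x_scale=100).x
E
python3 - <<'E'
from h import *
np.set_printoptions(precision=2,suppress=True)
A=lambda u,v:np.array([260+(u+.5)/4-.5,205+(v+.5)/4-.5]); B=lambda u,v:np.array([260+(u+.5)/4.6-.5,170+(v+.5)/4.6-.5])
S="scene";D="side"
L=lambda x,y:[x,y,106]
o=[(S,L(-110,-190),A(222,57)),(S,L(110,-190),A(35,278)),(S,L(110,190),A(548,522)),(S,L(-110,190),A(686,280)),
(D,L(-110,190),B(70,113)),(D,L(-110,-190),B(150,480)),(D,L(110,-190),B(507,437))]
x,r=fit(o,[450,100,0.]); print("shaker",x); print(r)
print("knob",tri([(S,A(376,152)),(D,B(274,94))]))
print("tabtop",tri([(S,A(207,182)),(D,B(380,237))]))
for u,v in((380,237),):print(plane(D,B(u,v),188),plane(S,A(207,182),188))
T=[(D,(-70,130),(311,350)),(D,(70,130),(362,352)),(D,(70,-130),(354,444)),(D,(-70,-130),(294,441)),
(S,(-70,130),(265,212)),(S,(70,130),(232,238)),(S,(70,-130),(189,193)),(S,(-70,-130),(223,175))]
# scene order check by projecting sides
for n in(S,D):print(n,[plane(n,p,22) for m,_,p in T if m==n])
E
```

```text
shaker [558.95 173.19   0.08]
[[-0.76 -0.97]
 [ 3.22 -4.22]
 [-0.26  1.37]
 [ 0.61 -1.37]
 [ 0.15 -1.04]
 [ 0.28  0.16]
 [ 1.98 -0.13]]
knob (array([557.58, 172.3 , 236.35]), array([ 0.44, -0.33,  0.54,  0.31]))
tabtop (array([612.67,  80.63, 192.42]), array([ 0.62, -0.43,  0.72,  0.35]))
[611.75  87.93] [612.2   78.11]
scene [array([ 482.62, -216.04]), array([ 626.51, -229.57]), array([ 570.53, -486.62]), array([ 437.7 , -452.17])]
side [array([ 495.67, -221.86]), array([ 624.06, -241.37]), array([ 566.02, -501.32]), array([ 433.59, -480.3 ])]
```

```bash
R="19.4 -18.9 -10 0 0 0"; python3 -m inch '19.4 -18.9 -10 0 0 0;19.4 -18.9 -10 0 0 0;19.4 -18.9 -10 0 0 0;19.4 -18.9 -10 0 0 0;19.4 -18.9 -10 0 0 0;19.4 -18.9 -10 0 0 0;19.4 -18.9 -10 0 0 0;19.4 -18.9 -10 0 0 0;19.4 -18.9 -10 0 0 0;19.4 -18.9 -10 0 0 0' 1 60
python3 -m inch '19.4 -18.9 0 0 0 0;19.4 -18.9 0 0 0 0;19.4 -18.9 0 0 0 0;19.4 -18.9 0 0 0 0;19.4 -18.9 0 0 0 0;19.4 -18.9 0 0 0 0;19.4 -18.9 0 0 0 0;19.4 -18.9 0 0 0 0;19.4 -18.9 0 0 0 0;19.4 -18.9 0 0 0 0'
python3 -m inch '19.4 -18.9 0 0 0 0;19.4 -18.9 0 0 0 0;19.4 -18.9 0 0 0 0;19.4 -18.9 0 0 0 0;19.4 -18.9 0 0 0 0;19.4 -18.9 0 0 0 0;19.4 -18.9 0 0 0 0;19.4 -18.9 0 0 0 0;19.4 -18.9 0 0 0 0;19.4 -18.9 0 0 0 0'
python3 - <<'E'
from h import *
np.set_printoptions(precision=3,suppress=True)
s=ctrl.sense();print(s["eef_pos"],s["ee_rot"],s["joints"])
c=ctrl.capture("wrist");cv2.imwrite("pics/w1.png",c["image"][:,:,::-1])
pickle.dump({k:np.array(v) for k,v in c.items() if k!="image"},open("w1.pkl","wb"))
S="scene";D="side"
T=[(D,(-70,130,22),(311,350)),(D,(70,130,22),(362,352)),(D,(70,-130,22),(354,444)),(D,(-70,-130,22),(294,441)),
(S,(-70,130,22),(265,212)),(S,(70,130,22),(232,238)),(S,(70,-130,22),(189,193)),(S,(-70,-130,22),(223,175))]
print("tray",*fit(T,[530,-350,-.2]))
c0=cv2.imread("pics/side0.png"); 
E
```

```text
time_s: 1.03
eef_pos: [265.5, -282.0, 331.8]
ee_rot: [0.0, 0.993, 0.114, 0.0]
force: [0.5, -0.0, -0.3]
grip_width: 0.998
grip_force: 0.0
time_s: 1.87
eef_pos: [411.7, -53.8, 331.3]
ee_rot: [0.0, 0.993, 0.114, 0.0]
force: [-1.0, -0.3, 0.0]
grip_width: 0.995
grip_force: 0.0
time_s: 2.7
eef_pos: [557.8, 174.2, 331.1]
ee_rot: [0.0, 0.993, 0.114, -0.0]
force: [0.6, -0.2, 0.4]
grip_width: 0.998
grip_force: 0.0
[557.772 174.186 331.06 ] [ 0.     0.993  0.114 -0.   ] [ 0.102  0.407  1.111 -0.     1.624  1.444]
tray [ 528.053 -355.515   -0.209] [[-3.866 -2.15 ]
 [-0.15   0.461]
 [ 1.336 -1.762]
 [-0.803 -4.651]
 [-0.259  1.012]
 [-2.381 -2.559]
 [-1.9   -1.445]
 [-2.231 -2.629]]
```

View pics/w1.png

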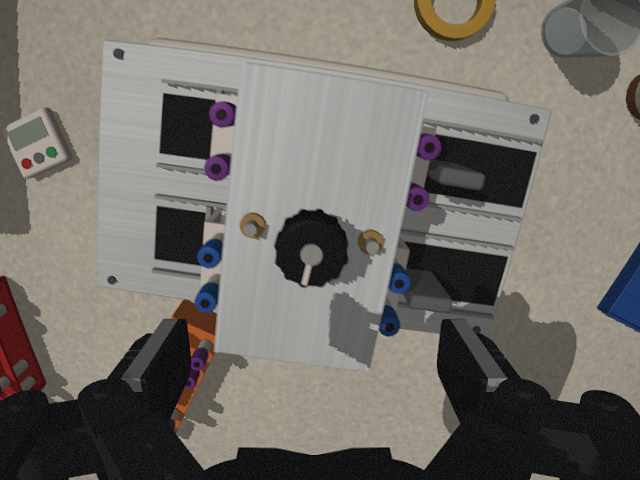

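The wrist view shows the knob's top centre at (311,252), its white mark pointing to (306,283), and guide bolts at (253,225) and (371,242). Platform corners are at (104,40), (550,109) and (98,287), and the purple tab top is around (457,175).

```bash
python3 - <<'E'
from h import *
np.set_printoptions(precision=2,suppress=True)
CAM["wrist"]=pickle.load(open("w1.pkl","rb"))
A=lambda u,v:np.array([260+(u+.5)/4-.5,205+(v+.5)/4-.5]); B=lambda u,v:np.array([260+(u+.5)/4.6-.5,170+(v+.5)/4.6-.5])
S="scene";D="side";W="wrist";L=lambda x,y:[x,y,106]
o=[(S,L(-110,-190),A(222,57)),(S,L(110,190),A(548,522)),(S,L(-110,190),A(686,280)),
(D,L(-110,190),B(70,113)),(D,L(-110,-190),B(150,480)),(D,L(110,-190),B(507,437)),
(W,L(110,190),(104,40)),(W,L(110,-190),(550,109)),(W,L(-110,190),(98,287))]
x,r=fit(o,[558,172,0.08]); print("shaker",x); print(r)
x,r=fit(o[-3:],[558,172,0.08]); print("shaker wrist",x); print(r)
for z in(245,250,255):print("knob top",z,plane(W,(311,252),z))
for z in(212,218):print("bolts",z,plane(W,(253,222),z),plane(W,(371,240),z))
print("bolt tri",tri([(S,A(323,147)),(W,(374,241))]),tri([(S,A(428,197)),(W,(253,222))]))
print("platecorners",[plane(W,p,207) for p in((246,62),(425,91),(216,352),(369,370))])
print("tabtop",plane(W,(457,163),188),tri([(S,A(207,182)),(D,B(380,237)),(W,(460,166))]))
print("knob",tri([(S,A(376,152)),(D,B(274,94)),(W,(311.,250.))]))
E
```

```text
shaker [559.11 174.14   0.08]
[[-0.8  -0.68]
 [ 0.34  1.46]
 [ 0.85 -1.44]
 [-0.04 -1.1 ]
 [ 0.63 -0.01]
 [ 2.22 -0.51]
 [-1.11 -0.77]
 [ 4.54  0.99]
 [-0.11  0.79]]
shaker wrist [559.31 174.39   0.08]
[[-1.62 -0.65]
 [ 4.25  0.23]
 [-0.14  0.91]]
knob top 245 [558.75 175.84]
knob top 250 [560.35 176.18]
knob top 255 [561.94 176.52]
bolts 212 [559.16 213.22] [564.58 138.53]
bolts 218 [560.82 212.72] [566.12 139.75]
bolt tri (array([567.82, 139.25, 225.31]), array([ 0.39,  0.06,  0.09, -0.02])) (array([562.41, 212.27, 223.97]), array([-0.54,  0.18, -0.11,  0.08]))
platecorners [array([651.13, 236.28]), array([659.5 , 130.15]), array([458.99, 221.83]), array([469.55, 112.84])]
tabtop [622.83  91.81] (array([620.73,  89.34, 190.08]), array([ 1.46,  3.73,  3.17, -1.1 ,  0.52,  1.36]))
knob (array([557.08, 175.3 , 235.84]), array([ 1.54,  0.22,  0.25, -0.14,  0.35, -0.04]))
```

```bash
python3 -m inch '1.6 -0.4 0 0 0 -1.1;0 0 0 0 0 -1.1;0 0 0 0 0 -1.1;0 0 0 0 0 -1.1;0 0 0 0 0 -1.1;0 0 0 0 0 -1.1;0 0 0 0 0 -1.1;0 0 0 0 0 -1.1;0 0 0 0 0 -1.1;0 0 0 0 0 -1.1'
python3 -m inch '0 0 0 0 0 -1.1;0 0 0 0 0 -1.1;0 0 0 0 0 -1.1;0 0 0 0 0 -1.1;0 0 0 0 0 -1.1;0 0 0 0 0 -1.1;0 0 0 0 0 -1.1;0 0 0 0 0 -1.1;0 0 0 0 0 -1.1;0 0 0 0 0 -1.1'
python3 -m inch '0 0 10 0 0 0;0 0 15 0 0 0;0 0 15 0 0 0;0 0 15 0 0 0;0 0 15 0 0 0;0 0 15 0 0 0;0 0 12 0 0 0;0 0 8 0 0 0;0 0 4 0 0 0;0 0 0 0 0 0'
python3 -m inch '0 0 0 0 0 0;0 0 0 0 0 0;0 0 0 0 0 0;0 0 0 0 0 0;0 0 0 0 0 0;0 0 0 0 0 0;0 0 0 0 0 0;0 0 0 0 0 0;0 0 0 0 0 0;0 0 0 0 0 0' 0 50
```

```text
time_s: 3.58
eef_pos: [558.7, 173.6, 331.1]
ee_rot: [-0.0, 0.769, 0.639, -0.0]
force: [0.7, 0.8, 0.2]
grip_width: 0.999
grip_force: 0.0
time_s: 4.42
eef_pos: [558.7, 173.6, 331.1]
ee_rot: [-0.0, 0.297, 0.955, -0.0]
force: [-0.2, -0.3, 0.2]
grip_width: 1.002
grip_force: 0.0
time_s: 5.25
eef_pos: [558.5, 173.6, 221.4]
ee_rot: [-0.001, 0.301, 0.954, -0.0]
force: [0.3, 0.3, 0.1]
grip_width: 0.998
grip_force: 0.0
time_s: 6.08
eef_pos: [559.2, 174.0, 223.2]
ee_rot: [0.001, 0.3, 0.954, 0.001]
force: [1.7, 2.9, 5.7]
grip_width: 0.454
grip_force: 50.6
```

```bash
python3 -m inch '0 0 -0.2 0 0 1;0 0 -0.2 0 0 1;0 0 -0.2 0 0 1;0 0 -0.2 0 0 1;0 0 -0.2 0 0 1;0 0 -0.2 0 0 1;0 0 -0.2 0 0 1;0 0 -0.2 0 0 1;0 0 -0.2 0 0 1;0 0 -0.2 0 0 1'
python3 -m inch '0 0 -0.2 0 0 1;0 0 -0.2 0 0 1;0 0 -0.2 0 0 1;0 0 -0.2 0 0 1;0 0 -0.2 0 0 1;0 0 -0.2 0 0 1;0 0 -0.2 0 0 1;0 0 0 0 0 0;0 0 0 0 0 0;0 0 0 0 0 0'
python3 -m inch '0 0 0 0 0 0;0 0 0 0 0 0;0 0 0 0 0 0;0 0 0 0 0 0;0 0 0 0 0 0;0 0 0 0 0 0;0 0 0 0 0 0;0 0 0 0 0 0;0 0 0 0 0 0;0 0 0 0 0 0' 1
python3 -c "
from rig import ctrl;import cv2
print(ctrl.sense()['joints'],ctrl.sense()['wrist_torque'])
cv2.imwrite('pics/w2.png',ctrl.capture('wrist')['image'][:,:,::-1])"
```

```text
time_s: 6.92
eef_pos: [557.7, 173.3, 225.1]
ee_rot: [-0.0, 0.738, 0.675, -0.001]
force: [-9.4, -2.2, 9.4]
grip_width: 0.45
grip_force: 51.3
time_s: 7.75
eef_pos: [556.6, 173.8, 226.5]
ee_rot: [-0.001, 0.93, 0.368, -0.003]
force: [-15.2, 0.6, 13.0]
grip_width: 0.453
grip_force: 51.5
time_s: 8.58
eef_pos: [558.8, 173.6, 225.7]
ee_rot: [-0.0, 0.93, 0.367, 0.0]
force: [-0.2, 0.3, -0.6]
grip_width: 0.998
grip_force: 0.0
[1.01189493e-01 4.50467946e-01 1.31571723e+00 3.59841439e-05
 1.37540206e+00 9.19655902e-01] [-0.00458745 -0.01440562  0.00453257]
```

View pics/w2.png

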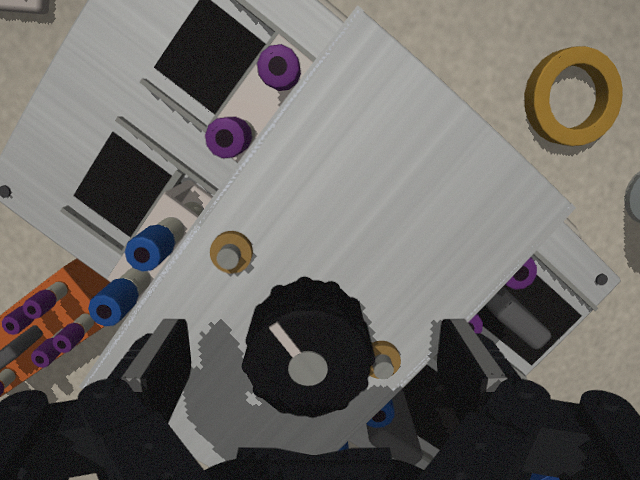

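The knob's mark has turned about 105° clockwise, allowing for the tool's own turn, so the grip did not slip. The stud at (383,359) is clear of the fingers. I'll take a fresh grip with a small centring shift.

```bash
python3 -m inch '0 0 0 0 0 -1.1;0 0 0 0 0 -1.1;0 0 0 0 0 -1.1;0 0 0 0 0 -1.1;0 0 0 0 0 -1.1;0 0 0 0 0 -1.1;0 0 0 0 0 -1.1;0 0 0 0 0 -1.1;0 0 0 0 0 -1.1;0 0 0 0 0 -1.1'
python3 -m inch '0 0 0 0 0 -1;0 0 0 0 0 -1;0 0 0 0 0 -1;0 0 0 0 0 -1;0 0 0 0 0 -1;0 0 0 0 0 -1;1 0.5 0 0 0 0;0 0 0 0 0 0;0 0 0 0 0 0;0 0 0 0 0 0'
python3 -m inch '0 0 0 0 0 0;0 0 0 0 0 0;0 0 0 0 0 0;0 0 0 0 0 0;0 0 0 0 0 0;0 0 0 0 0 0;0 0 0 0 0 0;0 0 0 0 0 0;0 0 0 0 0 0;0 0 0 0 0 0' 0 50
python3 -m inch '0 0 -0.2 0 0 1;0 0 -0.2 0 0 1;0 0 -0.2 0 0 1;0 0 -0.2 0 0 1;0 0 -0.2 0 0 1;0 0 -0.2 0 0 1;0 0 -0.2 0 0 1;0 0 -0.2 0 0 1;0 0 -0.2 0 0 1;0 0 -0.2 0 0 1'
python3 -m inch '0 0 -0.2 0 0 1;0 0 -0.2 0 0 1;0 0 -0.2 0 0 1;0 0 -0.2 0 0 1;0 0 -0.2 0 0 1;0 0 -0.2 0 0 1;0 0 -0.2 0 0 1;0 0 0 0 0 0;0 0 0 0 0 0;0 0 0 0 0 0'
python3 -m inch '0 0 0 0 0 0;0 0 0 0 0 0;0 0 0 0 0 0;0 0 0 0 0 0;0 0 0 0 0 0;0 0 0 0 0 0;0 0 0 0 0 0;0 0 0 0 0 0;0 0 0 0 0 0;0 0 0 0 0 0' 1
python3 -c "
from rig import ctrl;import cv2
print(ctrl.sense()['joints'],ctrl.sense()['wrist_torque'])
cv2.imwrite('pics/w3.png',ctrl.capture('wrist')['image'][:,:,::-1])"
```

```text
time_s: 9.47
eef_pos: [558.8, 173.6, 225.7]
ee_rot: [-0.0, 0.578, 0.816, -0.0]
force: [-0.5, 0.3, 0.0]
grip_width: 1.0
grip_force: 0.0
time_s: 10.3
eef_pos: [558.2, 174.6, 225.7]
ee_rot: [-0.0, 0.301, 0.954, -0.0]
force: [0.2, 0.3, 0.6]
grip_width: 1.001
grip_force: 0.0
time_s: 11.13
eef_pos: [558.3, 174.7, 226.0]
ee_rot: [0.0, 0.3, 0.954, 0.0]
force: [-0.2, 1.0, 4.6]
grip_width: 0.453
grip_force: 50.4
time_s: 11.97
eef_pos: [557.7, 174.4, 227.9]
ee_rot: [-0.0, 0.738, 0.675, -0.001]
force: [-3.7, -1.9, 5.8]
grip_width: 0.453
grip_force: 50.6
time_s: 12.8
eef_pos: [557.2, 174.6, 229.3]
ee_rot: [-0.0, 0.93, 0.367, -0.001]
force: [-6.8, -0.1, 7.7]
grip_width: 0.451
grip_force: 50.8
time_s: 13.63
eef_pos: [558.2, 174.7, 229.1]
ee_rot: [-0.0, 0.93, 0.367, -0.0]
force: [-0.9, 0.7, 0.6]
grip_width: 0.998
grip_force: 0.0
[1.03040035e-01 4.47718278e-01 1.31093608e+00 2.81935162e-05
 1.38295174e+00 9.21419838e-01] [-0.00254095  0.04671689 -0.05795859]
```

View pics/w3.png

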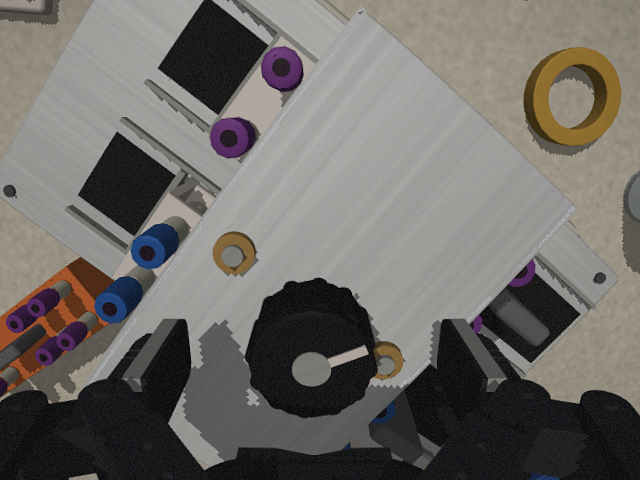

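The mark now points to about (366,350), another ~107° turned. That makes at least 3.5 rad in total, so the plate is up about 7 mm. Next I move to the pull tab.

```bash
python3 -m inch '0 0 -15 0 0 0;0 0 -20 0 0 0;0 0 -20 0 0 0;0 0 -6 0 0 -1.1;0 0 0 0 0 -1.1;0 0 0 0 0 -1.1;0 0 0 0 0 -1.1;0 0 0 0 0 -1.1;0 0 0 0 0 -1.1;0 0 0 0 0 -1'
python3 -m inch '0 0 0 0 0 -1;-15 7 0 0 0 0;-20 10 0 0 0 0;-20 10 0 0 0 0;-20 10 0 0 0 0;-13 6 0 0 0 0;-10.1 4.7 0 0 0 0;0 0 0 0 0 0;0 0 0 0 0 0;0 0 0 0 0 0'
python3 - <<'E'
from h import *
np.set_printoptions(precision=2,suppress=True)
s=ctrl.sense();print(s["joints"])
c=ctrl.capture("wrist");cv2.imwrite("pics/w4.png",c["image"][:,:,::-1]);pickle.dump({k:np.array(v) for k,v in c.items() if k!="image"},open("w4.pkl","wb"))
E
```

```text
time_s: 14.52
eef_pos: [558.2, 174.6, 290.1]
ee_rot: [0.0, 0.713, 0.701, 0.0]
force: [-0.2, -0.1, 0.6]
grip_width: 1.0
grip_force: 0.0
time_s: 15.35
eef_pos: [613.5, 81.7, 290.2]
ee_rot: [-0.0, 0.677, 0.736, 0.0]
force: [-0.5, -0.2, 0.5]
grip_width: 1.001
grip_force: 0.0
[-0.06  0.5   1.08  0.    1.57 -0.14]
```

View pics/w4.png

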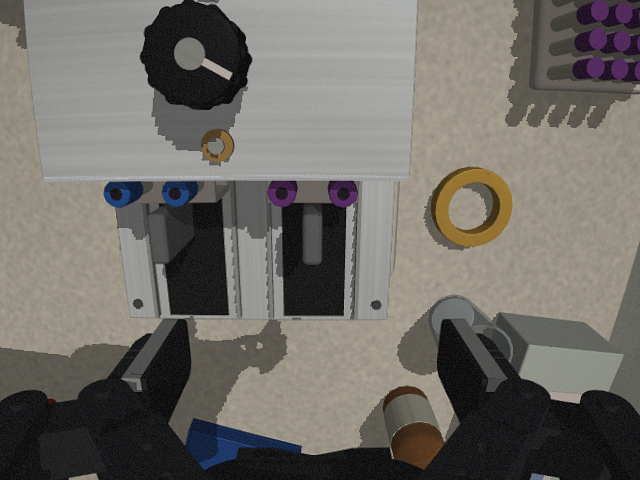

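The purple tab is at (312,205–265), midway between the fingers (~313), and the platform edge is level at row 318, so the yaw is right. The bottle at (410,420) and beaker at (470,320) are near the path, so I'll measure both along with the tab.

```bash
python3 - <<'E'
from h import *
np.set_printoptions(precision=1,suppress=True)
CAM["wrist"]=pickle.load(open("w4.pkl","rb"));W="wrist"
print("tabtop ends",plane(W,(312,204),188),plane(W,(312,236),188))
print("platform -y corners",plane(W,(134,319),106),plane(W,(387,319),106))
print("caps",plane(W,(283,193),198),plane(W,(344,193),198))
print("bottle cap side/scene",plane("side",(405,298),140),plane("scene",(212,251),140))
print("bottle base", plane("side",(404,335),0),plane("scene",(219,278),0))
print("beaker top",plane("side",(408,279),85),plane("scene",(238,291),85))
print("tipbox top corners",[plane("side",p,63) for p in((393,348),(426,349),(392,390),(426,391))])
print("tray px scene->z22",[plane("scene",p,22) for p in((223,175),(265,212),(232,238),(189,193))])
E
```

```text
tabtop ends [611.5 105.9] [613.1  86.8]
platform -y corners [469.4 -22.5] [683.5  -3.6]
caps [595.  112.8] [628.3 115.5]
bottle cap side/scene [ 737.5 -176.3] [ 748.5 -164. ]
bottle base [ 748.4 -177.6] [ 751.4 -171. ]
beaker top [777.3 -52.9] [780.9 -47.8]
tipbox top corners [array([ 695.1, -270.1]), array([ 776.1, -282. ]), array([ 668.8, -394.4]), array([ 747.1, -405.9])]
tray px scene->z22 [array([ 437.7, -452.2]), array([ 482.6, -216. ]), array([ 626.5, -229.6]), array([ 570.5, -486.6])]
```

```bash
python3 -m inch '0 0 12 0 0 0;0 0 18 0 0 0;0 0 18 0 0 0;0 0 18 0 0 0;0 0 18 0 0 0;0 0 16 0 0 0;0 0 14 0 0 0;0 0 10 0 0 0;0 0 6 0 0 0;0 0 0 0 0 0'
python3 -m inch '0 0 0 0 0 0;0 0 0 0 0 0;0 0 0 0 0 0;0 0 0 0 0 0;0 0 0 0 0 0;0 0 0 0 0 0;0 0 0 0 0 0;0 0 0 0 0 0;0 0 0 0 0 0;0 0 0 0 0 0' 0 40
python3 -m inch '-2 0 0 0 0 0;-4 0 0 0 0 0;-5 0 0 0 0 0;-5 0 0 0 0 0;-5 0 0 0 0 0;-5 0 0 0 0 0;-5 0 0 0 0 0;-4 0 0 0 0 0;0 0 0 0 0 0;0 0 0 0 0 0'
```

```text
time_s: 16.23
eef_pos: [613.3, 81.2, 159.2]
ee_rot: [-0.001, 0.677, 0.736, -0.001]
force: [0.5, -0.3, -0.4]
grip_width: 0.996
grip_force: 0.0
time_s: 17.07
eef_pos: [613.9, 80.7, 160.4]
ee_rot: [0.0, 0.677, 0.736, 0.0]
force: [-0.5, -2.0, 3.7]
grip_width: 0.133
grip_force: 40.0
time_s: 17.9
eef_pos: [616.9, 44.9, 160.4]
ee_rot: [0.0, 0.678, 0.735, -0.0]
force: [0.3, 1.7, 5.7]
grip_width: 0.133
grip_force: 40.4
```

```bash
python3 -m inch '-4 0 0 0 0 0;-7 0 0 0 0 0;-8 0 0 0 0 0;-8 0 0 0 0 0;-8 0 0 0 0 0;-8 0 0 0 0 0;-8 0 0 0 0 0;-8 0 0 0 0 0;-8 0 0 0 0 0;-8 0 0 0 0 0'
python3 -m inch '-8 0 0 0 0 0;-8 0 0 0 0 0;-8 0 0 0 0 0;-8 0 0 0 0 0;-7 0 0 0 0 0;-5 0 0 0 0 0;-3 0 0 0 0 0;0 0 0 0 0 0;0 0 0 0 0 0;0 0 0 0 0 0'
python3 -m inch '0 0 0 0 0 0;0 0 0 0 0 0;0 0 0 0 0 0;0 0 0 0 0 0;0 0 0 0 0 0;0 0 0 0 0 0;0 0 0 0 0 0;0 0 0 0 0 0;0 0 0 0 0 0;0 0 0 0 0 0' 1
python3 -m inch '0 0 -8 0 0 0;0 0 -14 0 0 0;0 0 -18 0 0 0;0 0 -18 0 0 0;0 0 -18 0 0 0;0 0 -14 0 0 0;0 0 -10 0 0 0;0 0 0 0 0 0;0 0 0 0 0 0;0 0 0 0 0 0'
python3 - <<'E'
from h import *
c=ctrl.capture("wrist");cv2.imwrite("pics/w5.png",c["image"][:,:,::-1]);pickle.dump({k:np.array(v) for k,v in c.items() if k!="image"},open("w5.pkl","wb"))
E
```

```text
time_s: 18.73
eef_pos: [622.9, -29.3, 160.3]
ee_rot: [-0.0, 0.678, 0.736, 0.0]
force: [-0.6, 5.4, 5.0]
grip_width: 0.133
grip_force: 40.4
time_s: 19.57
eef_pos: [626.7, -76.4, 160.3]
ee_rot: [0.001, 0.677, 0.736, -0.001]
force: [-1.1, -1.2, 4.5]
grip_width: 0.129
grip_force: 40.3
time_s: 20.4
eef_pos: [626.7, -75.7, 160.1]
ee_rot: [0.0, 0.677, 0.736, -0.0]
force: [-0.3, -0.6, 0.1]
grip_width: 0.999
grip_force: 0.0
time_s: 21.23
eef_pos: [626.4, -75.6, 259.1]
ee_rot: [-0.001, 0.677, 0.736, -0.0]
force: [-0.4, 0.5, 0.1]
grip_width: 1.001
grip_force: 0.0
```

View pics/w5.png

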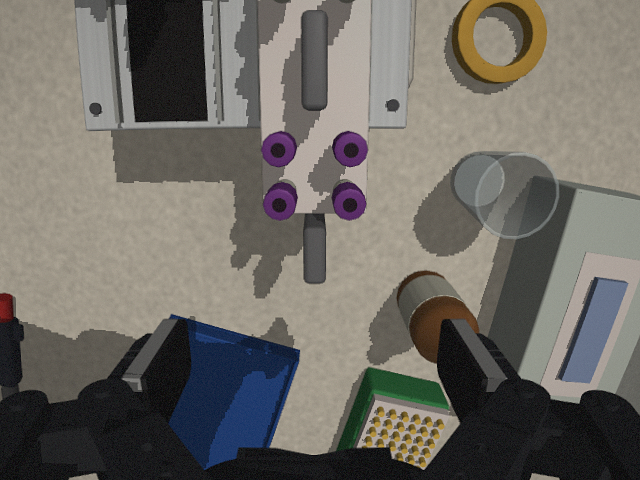

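The rack is out and standing straight, with its middle handle at (314,60), caps at (279,149), (350,149), (279,204) and (349,204), and the tab at (315,248). Tray corners show at (176,315) and (300,350).

```bash
python3 - <<'E'
from h import *
np.set_printoptions(precision=3,suppress=True)
CAM["wrist"]=pickle.load(open("w5.pkl","rb"));W="wrist";S="scene";D="side"
o=[(W,(-17,-40,198),(279,148)),(W,(17,-40,198),(350,148)),(W,(-17,-66,198),(279,204)),(W,(17,-66,198),(349,204))]
x,r=fit(o,[620,20,.08]);print("rack",x,r.ravel())
c,s=np.cos(.08),np.sin(.08);d=x[:2]-[558,174.6];print("in shaker",c*d[0]+s*d[1],-s*d[0]+c*d[1])
T=[(D,(-70,130,22),(311,350)),(D,(70,130,22),(362,352)),(D,(70,-130,22),(354,444)),(D,(-70,-130,22),(294,441)),
(S,(-70,130,22),(265,212)),(S,(70,130,22),(232,238)),(S,(70,-130,22),(189,193)),(S,(-70,-130,22),(223,175))]
print([plane(W,p,22) for p in((176,315),(300,350))])
E=[(W,(-70,130,22),(176,315)),(W,(70,130,22),(300,350))]
print("tray",*fit(T+E,[530,-350,-.2]))
print("tray",*fit(E,[530,-350,-.2]))
E
```

```text
rack [619.407  23.22    0.081] [-1.52   0.372  0.975  0.519 -0.442 -0.512  0.651 -0.375]
in shaker 49.112960867228765 -155.80274444908935
[array([ 502.083, -200.082]), array([ 626.132, -227.876])]
tray [ 530.843 -344.19    -0.219] [[ -2.632  -5.785]
 [  0.744  -2.804]
 [  1.243  -6.054]
 [ -0.458  -9.415]
 [  1.615   3.384]
 [ -0.852  -0.252]
 [ -0.03    0.123]
 [ -0.093  -0.97 ]
 [-11.325   0.847]
 [  0.898   4.062]]
tray [ 538.059 -341.706   -0.195] [[-7.449 -0.19 ]
 [ 5.827  0.333]]
```

```bash
python3 -m inch '8 1 0 0 0 0;14 0 0 0 0 0;18 0 0 0 0 0;18 0 0 0 0 0;18 0 0 0 0 0;14 0 0 0 0 0;9 0 0 0 0 0;0 0 0 0 0 0;0 0 0 0 0 0;0 0 0 0 0 0'
python3 -m inch '0 0 6 0 0 0;0 0 12 0 0 0;0 0 14 0 0 0;0 0 14 0 0 0;0 0 14 0 0 0;0 0 13 0 0 0;0 0 10 0 0 0;0 0 6 0 0 0;0 0 2 0 0 0;0 0 0 0 0 0'
python3 -m inch '0 0 0 0 0 0;0 0 0 0 0 0;0 0 0 0 0 0;0 0 0 0 0 0;0 0 0 0 0 0;0 0 0 0 0 0;0 0 0 0 0 0;0 0 0 0 0 0;0 0 0 0 0 0;0 0 0 0 0 0' 0 70
python3 -m inch '0 0 -2 0 0 0;0 0 -4 0 0 0;0 0 -6 0 0 0;0 0 -8 0 0 0;0 0 -10 0 0 0;0 0 -10 0 0 0;0 0 -10 0 0 0;0 0 -10 0 0 0;0 0 -8 0 0 0;0 0 -4 0 0 0'
```

```text
time_s: 22.12
eef_pos: [619.7, 22.5, 260.0]
ee_rot: [0.0, 0.678, 0.735, -0.0]
force: [0.4, -0.8, 0.4]
grip_width: 0.999
grip_force: 0.0
time_s: 22.95
eef_pos: [619.6, 22.9, 168.9]
ee_rot: [-0.0, 0.678, 0.735, -0.0]
force: [0.1, 0.1, 1.4]
grip_width: 1.001
grip_force: 0.0
time_s: 23.78
eef_pos: [619.5, 23.1, 169.2]
ee_rot: [-0.0, 0.677, 0.736, -0.0]
force: [-2.1, 0.6, 1.2]
grip_width: 0.127
grip_force: 71.4
time_s: 24.62
eef_pos: [619.9, 23.0, 242.8]
ee_rot: [0.001, 0.677, 0.736, 0.001]
force: [-0.2, 0.1, -3.9]
grip_width: 0.125
grip_force: 70.8
```

```bash
python3 -m inch '-3 -1 0 0 0 0;-7 -2.3 0 0 0 0;-11 -3.6 0 0 0 0;-15 -5 0 0 0 0;-18 -6 0 0 0 0;-20 -6.6 0 0 0 0;-20 -6.6 0 0 0 0;-20 -6.6 0 0 0 0;-20 -6.6 0 0 0 0;-20 -6.6 0 0 0 0'
python3 -m inch '-20 -6.6 0 0 0 0;-20 -6.6 0 0 0 0;-20 -6.6 0 0 0 0;-20 -6.6 0 0 0 0;-20 -6.6 0 0 0 0;-20 -6.6 0 0 0 0;-20 -6.6 0 0 0 0;-20 -6.6 0 0 0 0;-18 -6 0 0 0 0;-15 -5 0 0 0 0'
python3 -m inch '-10 -3.3 0 0 0 0;-6 -2 0 0 0 0;-3 -1 0 0 0 0;0 0 0 0 0 0.3;0 0 0 0 0 0.6;0 0 0 0 0 0.7;0 0 0 0 0 0.6;0 0 0 0 0 0.4;0 0 0 0 0 0.2;0 0 0 0 0 0'
python3 - <<'E'
from h import *
im=[]
for n,(r,c) in dict(scene=(140,150),side=(310,250)).items():
    a=ctrl.capture(n)["image"][:,:,::-1][r:r+150,c:c+140]; im.append(cv2.resize(a,None,fx=2.8,fy=2.8,interpolation=cv2.INTER_CUBIC))
cv2.imwrite("pics/t.png",np.hstack(im)); print(im[0].shape, ctrl.sense()["joints"])
E
```

```text
time_s: 25.45
eef_pos: [580.5, -136.6, 240.5]
ee_rot: [-0.0, 0.678, 0.735, -0.0]
force: [-0.4, -0.5, -3.5]
grip_width: 0.127
grip_force: 70.7
time_s: 26.28
eef_pos: [532.4, -334.3, 240.4]
ee_rot: [-0.001, 0.678, 0.735, -0.0]
force: [0.0, -0.3, -3.5]
grip_width: 0.123
grip_force: 70.7
time_s: 27.12
eef_pos: [529.3, -351.1, 241.1]
ee_rot: [-0.0, 0.777, 0.629, 0.0]
force: [-0.3, -0.2, -3.6]
grip_width: 0.124
grip_force: 70.8
(420, 392, 3) [-7.70254385e-01  5.58386584e-01  1.10883380e+00  9.73127869e-05
  1.47438792e+00 -5.60821855e-01]
```

View pics/t.png

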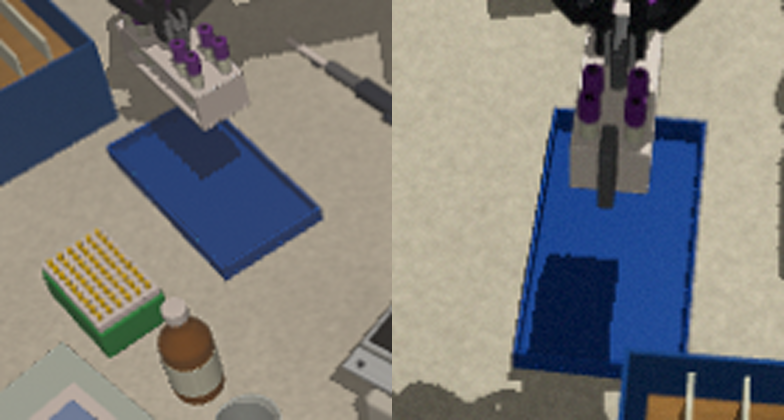

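The side crop shows tray corners at (164,108), (314,122) and (122,372) once its offset is removed. The scene crop shows (110,150), (226,273) and (322,210), with the rack held level above the tray. I'll refit the tray from these.

```bash
python3 - <<'E'
from h import *
np.set_printoptions(precision=3,suppress=True)
S="scene";D="side"
A=lambda u,v:np.array([150+(u+.5)/2.8-.5,140+(v+.5)/2.8-.5]); B=lambda u,v:np.array([250+(u+.5)/2.8-.5,310+(v+.5)/2.8-.5])
T=[(D,(-70,130,22),B(164,108)),(D,(70,130,22),B(314,120)),(D,(-70,-130,22),B(122,366)),
(S,(70,-130,22),A(110,150)),(S,(70,130,22),A(226,270)),(S,(-70,130,22),A(322,210))]
x,r=fit(T,[530,-350,-.2]);print("tray",x);print(r.ravel())
q=ctrl.sense()["ee_rot"];print("tool y yaw",2*np.arctan2(q[2],q[1])-np.pi/2)
w=lambda l:np.array(x[:2])+[np.cos(x[2])*l[0]-np.sin(x[2])*l[1],np.sin(x[2])*l[0]+np.cos(x[2])*l[1]]
for m,l,p in T:print(m,l,plane(m,p,22)-w(l))
E
```

```text
tray [ 528.872 -355.067   -0.208]
[-0.845 -0.549  0.29  -0.253  0.329 -4.226 -1.963 -1.482 -0.821 -0.441
  0.014 -1.474]
tool y yaw -0.20944189821989445
side (-70, 130, 22) [ 1.989 -2.017]
side (70, 130, 22) [-0.86  -0.741]
side (-70, -130, 22) [ -1.517 -10.776]
scene (70, -130, 22) [ 0.894 10.875]
scene (70, 130, 22) [-0.241  3.353]
scene (-70, 130, 22) [4.889 4.157]
```

```bash
python3 -m inch '6 0 4 0 0 0;0 0 10 0 0 0;0 0 16 0 0 0;0 0 18 0 0 0;0 0 18 0 0 0;0 0 18 0 0 0;0 0 18 0 0 0;0 0 14 0 0 0;0 0 9 0 0 0;0 0 4 0 0 0'
python3 -m inch '0 0 5 0 0 0;0 0 7 0 0 0;0 0 7 0 0 0;0 0 6 0 0 0;0 0 4 0 0 0;0 0 3 0 0 0;0 0 2 0 0 0;0 0 2 0 0 0;0 0 1 0 0 0;0 0 0 0 0 0'
python3 -m inch '0 0 0.7 0 0 0;0 0 0.7 0 0 0;0 0 0.7 0 0 0;0 0 0.7 0 0 0;0 0 0.7 0 0 0;0 0 0.7 0 0 0;0 0 0.6 0 0 0;0 0 0 0 0 0;0 0 0 0 0 0;0 0 0 0 0 0'
```

```text
time_s: 28.05
eef_pos: [529.8, -345.1, 110.1]
ee_rot: [-0.001, 0.778, 0.629, -0.0]
force: [0.2, 0.9, -3.1]
grip_width: 0.129
grip_force: 70.7
time_s: 28.88
eef_pos: [530.3, -345.8, 75.0]
ee_rot: [-0.0, 0.778, 0.629, 0.0]
force: [-0.2, -0.3, -3.7]
grip_width: 0.126
grip_force: 70.7
time_s: 29.72
eef_pos: [530.3, -345.8, 70.3]
ee_rot: [0.0, 0.778, 0.629, 0.0]
force: [-0.2, -1.1, -3.4]
grip_width: 0.128
grip_force: 70.7
```

```bash
python3 -m inch '0 0 0.5 0 0 0;0 0 0.5 0 0 0;0 0 0.5 0 0 0;0 0 0.5 0 0 0;0 0 0.5 0 0 0;0 0 0.4 0 0 0;0 0 0 0 0 0;0 0 0 0 0 0;0 0 0 0 0 0;0 0 0 0 0 0'
```

```text
time_s: 30.55
eef_pos: [530.3, -345.8, 67.4]
ee_rot: [0.0, 0.778, 0.629, 0.0]
force: [-0.3, 0.5, -3.3]
grip_width: 0.124
grip_force: 70.7
```

```bash
python3 -m inch '0 0 0.3 0 0 0;0 0 0.3 0 0 0;0 0 0.3 0 0 0;0 0 0.3 0 0 0;0 0 0 0 0 0;0 0 0 0 0 0;0 0 0 0 0 0;0 0 0 0 0 0;0 0 0 0 0 0;0 0 0 0 0 0'
```

```text
time_s: 31.38
eef_pos: [530.3, -345.8, 67.1]
ee_rot: [0.0, 0.778, 0.629, -0.0]
force: [-3.1, 3.7, 6.2]
grip_width: 0.125
grip_force: 72.1
```

Contact: the force went from −3.3 to +6.2 N at the expected height. Releasing and rising.

```bash
python3 -m inch '0 0 0 0 0 0;0 0 0 0 0 0;0 0 0 0 0 0;0 0 0 0 0 0;0 0 0 0 0 0;0 0 0 0 0 0;0 0 0 0 0 0;0 0 0 0 0 0;0 0 0 0 0 0;0 0 0 0 0 0' 1
python3 -m inch '0 0 -5 0 0 0;0 0 -10 0 0 0;0 0 -15 0 0 0;0 0 -20 0 0 0;0 0 -20 0 0 0;0 0 -20 0 0 0;0 0 -20 0 0 0;0 0 -20 0 0 0;0 0 -15 0 0 0;0 0 -5 0 0 0'
python3 -m inch '0 0 0 0 0 0;0 0 0 0 0 0;0 0 0 0 0 0;0 0 0 0 0 0;0 0 0 0 0 0;0 0 0 0 0 0;0 0 0 0 0 0;0 0 0 0 0 0;0 0 0 0 0 0;0 0 0 0 0 0'
python3 -c "
from rig import ctrl;import cv2
cv2.imwrite('pics/e.png',ctrl.capture('side')['image'][:,:,::-1])"
```

```text
time_s: 32.22
eef_pos: [530.3, -345.8, 66.2]
ee_rot: [0.0, 0.778, 0.629, 0.0]
force: [0.2, 0.4, 0.0]
grip_width: 1.003
grip_force: 0.0
time_s: 33.05
eef_pos: [530.9, -346.3, 220.0]
ee_rot: [0.003, 0.778, 0.629, 0.0]
force: [0.8, 0.4, 0.9]
grip_width: 1.0
grip_force: 0.0
time_s: 33.88
eef_pos: [530.3, -345.8, 216.2]
ee_rot: [-0.0, 0.778, 0.629, 0.0]
force: [0.8, 0.6, -0.8]
grip_width: 0.997
grip_force: 0.0
```

View pics/e.png

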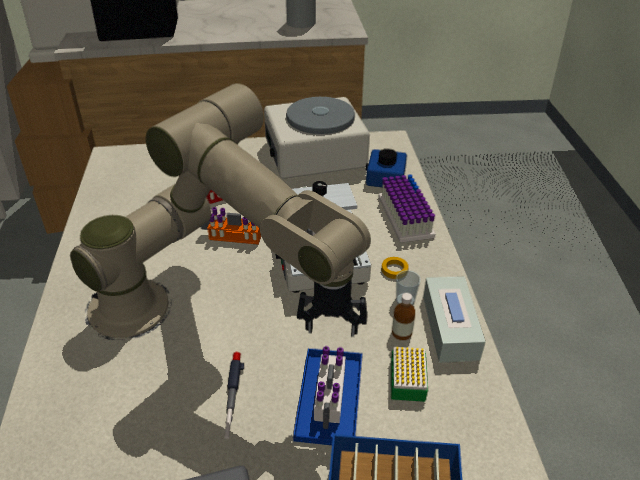

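The rack stands upright at (330,390) inside the tray, the gripper is clear above it, and the bystanders have not moved.

```bash
python3 -c "
from rig import ctrl
print(ctrl.finish_job())"
```

```text
the job is handed in; nothing more can be done
None
```

The job is handed in: I slackened the knob, drew the purple rack out by its tab, then carried it by its middle handle to the blue tray, where the last picture shows it upright; no verdict came back.

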